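# Index the basket base to the next stake position and punch it

### The job

The round basket base clamped on the indexing turntable needs its next stake position marked. Press the turntable's blue thumb lever down to draw the spring index pin, swing the table round to the hole ringed in red and let the pin drop fully home there. Then, with the table locked, press the yellow punch knob right down to mark the base and let it spring back up, leaving everything else on the bench where it is.

Things in the scene. Friction and masses are not known exactly. Their poses are not given: they have to be found in the camera images.
- jig: Indexing jig, bolted to the bench. Green base 250 x 250 mm, 30 mm high; origin on the turntable axis, on the bench; x points from the axis to the punch, and the thumb lever starts out along -x. A green column 205 mm from the axis along x carries an overhead arm, 124 to 150 mm up, with the punch. The basket base (148 mm across, top 68 mm up) is held by a black star knob, top 93 mm up.
- table_axis (a point): Point on the turntable's vertical axis, at the top face of the fixed round steel index plate (224 mm across, top 42 mm above the bench). The plate has 24 holes of 9.5 mm, every 15 degrees on a circle of 90 mm radius.
- lever_pad (a point): Top of the black rubber thumb dome in the middle of the blue thumb lever, 155 mm out from the turntable axis, 90 mm above the bench with the lever up. The dome (sphere of 16 mm radius) stands 6 mm above the paddle's floor. Pressing it needs about 6 N to start, 10 N at the stop 12.5 mm down. The pin lifts 0.76 mm per mm of dome travel: it clears the plate at 8 mm, so hold 10 to 11 mm down.
- lever_rim (a point): Middle of the thumb lever's channel, level with the tops of its two upright side flanges, 16 mm above the dome. The blue paddle is a channel open above and at its outer end, reaching 126 to 190 mm from the axis, 50 mm wide between the flanges, 56 mm over them (flanges 3 mm thick). Pushing a flange sideways turns the turntable. Under the paddle there is only the green base.
- pin_place (a point): Point on the index pin's axis at the plate's top face; it travels with the turntable, 90 mm from the axis, on the line from the axis to the dome. The pin (8 mm, rounded foot, brass collar on top) is vertical and is pressed down by a spring. Released between holes, its foot rides on the plate, the thumb dome stays 8 mm down, and the pin springs in when the table is pushed on over a hole.
- index_pin (a joint): Lift of the index pin in m: 0 = fully home in a hole (6 mm deep), 0.006 = foot level with the plate's face (riding on it), 0.0095 = drawn to its stop.
- turntable (a joint): Angle of the turntable in rad from where it stands at the start (0, pin home in a hole), positive anticlockwise seen from above. It turns stiffly (about 0.25 N m) and stays where it is left; one hole is 0.262 rad.
- red_ring: Flat red ring sticker, 28 mm across with an 11 mm opening, stuck on the index plate around the hole to go to; it lies two holes (0.524 rad) from the starting hole, on either side. Origin at the hole's centre on the plate's top face.
- white_ring: The same ring in white, around the hole the work came from, two holes from the starting hole on the other side. Origin at the hole's centre.
- punch_top (a point): Centre of the top of the yellow punch knob, 36 mm across and 16 mm high, its top 203 mm above the bench, 60 mm from the turntable axis. The punch is a vertical spring plunger on the jig's overhead arm; pressing it straight down 12 mm brings its point onto the basket base. About 5 N to start, 9 N at the bottom.
- punch (a joint): Travel of the punch in m: 0 = up, 0.012 = right down on the basket base. It springs back when let go.
- bamboo_cup: Woven bamboo cup, 72 mm across, 95 mm high, upright beside the jig; bystander. Origin at the centre of its underside.
- lidded_pot: Round woven pot with lid, 100 mm across, 109 mm high; bystander. Origin at the centre of its underside.
- spare_base: Second round basket base, 148 mm across, 8 mm thick, lying flat beside the jig; bystander. Origin at the centre of its underside.
- mallet: Wooden mallet lying on the bench beside the jig, 236 mm long along its x, head 80 mm wide and 52 mm high; bystander. Origin under the middle of its length, near enough.
- handled_basket: Small open basket, 110 mm across, 75 mm high, with a hoop handle up to 141 mm; bystander at the left of the bench. Origin at the centre of its underside.
- splitting_knife: Bamboo splitting knife lying flat, 260 mm long along its x, dark wooden handle; bystander at the right of the bench. Origin between handle and blade, on the bench.
- awl: Awl lying flat, 151 mm long along its x; bystander at the left of the bench. Origin at the ferrule, on the bench.

How it is judged:
On the way, in this order (a step that is already met when the one before it is completed fails the run):
1. the index pin is drawn clear of the plate (value of joint index_pin above 0.006 m), for 0.1 s.
2. the pin is fully home in the hole ringed in red (horizontal distance between pin_place and red_ring below 0.004 m and value of joint index_pin below 0.0015 m), for 0.3 s.
3. the punch is pressed right down (value of joint punch above 0.0105 m), for 0.05 s.
At the end, for the whole second after the job is handed in: The index pin is within 1.5 mm of fully home in the hole ringed in red (pin axis within 4 mm of the ring's centre), the turntable at rest, and the punch, after having been pressed more than 10.5 mm down with the table locked there, is back up to within 2 mm (all of step 2 and value of joint punch below 0.002 m and velocity of joint turntable between -0.05 and 0.05 rad/s); the robot touches nothing.
It fails at once if the punch is pressed (more than 4 mm) while the pin is not home in the hole ringed in red (value of joint punch above 0.004 m and not (horizontal distance between pin_place and red_ring below 0.004 m and value of joint index_pin below 0.0015 m)).
It fails at once if another thing on the bench is moved more than 25 mm (distance of any of bamboo_cup, lidded_pot, spare_base, mallet, handled_basket, splitting_knife, awl from where it was at the start of the episode above 0.025 m).
It also fails if it takes over 53 s, if anything falls off the work surface, if the arm or the gripper's body presses on something with over 40 N, if the wrist force passes 120 N, or if a joint passes its speed limit or range.

### The arm

A 6-joint arm with a two-finger parallel gripper is mounted at the origin on the work surface. World frame = base frame: x ahead of the robot, y to its left, z up, the work surface at z = 0. Lengths are in m, angles in rad, forces in N, time in s.
With the tool pointing down it reaches from about 0.35 to 0.975 m from the base axis. Payload 4.9 kg.
Tool frame: the origin (TCP) lies at the very end of the fingers, on their centre line; the grasp point (between the pads) lies 19 mm behind it; x points along the fingers, y is the direction in which the jaws open and shut, and the axes are right-handed (so a half turn about x gives the same grasp; the last joint's range is limited). The gripper opens to 85 mm and grips with 20 to 120 N. Pads are 22 mm wide; open, the fingers measure 114 mm over their backs; the gripper's body (76 mm by 85 mm) begins 54 mm behind the grasp point. The pads swing forward as they close: fully open they stand 13 mm farther back than shut.
Start: joints at [-1.386, 0.053, 1.613, -0, 1.476, -0.119], TCP at [0.187, -0.596, 0.231] pointing down, gripper open.
Joint ranges: [-3.01, 3.01], [-1.01, 2.22], [0.06, 2.58], [-1.02, 4.17], [0.09, 2.62], [-3.14, 3.14]. Speed limits (rad/s): [2.57, 2.57, 3.14, 3.14, 3.14, 3.14].

### API

Orientations are given as a rotation vector (axis times angle).
In Python, from station import ctrl, get_image, calibration, finish_job, search_frame, cut_out, mark_of gives the robot as it stands. The module is installed in compiled form; this text tells all that it offers.
- The arm moves only by the tool arm_command, never from a script. Its argument "plan" is a list that holds one entry, the list of rows, each a list of 7 numbers: the shift along the tool's x, y, z in m, then the turn, a rotation vector about the tool's x, y, z in degrees, then the finger opening in m, from 0 to 0.0854. A call has 1 to 20 rows; each row shifts and turns the pose as measured when the row begins, along the tool's axes as they then stand; what a row does not reach is not made up. A row lasts 1/12 s, in which the tool goes at most 41.7 mm and 7.16 degrees, less where a joint would pass 70% of its speed; a pose out of reach is approached as far as the arm can. A call with a gripper value outside its range is refused whole. The fingers move at their own pace and stop on an object; "squeeze" is the grip in N (left out, the last holds). Time passes only in rows, so rows that do not move let the fingers close. It gives the time, the measured TCP pose, the force and the opening at its end, in the units of the state.
- ctrl.get_obs(): the state, without advancing time (a new reading comes with each control period).
- get_image(name): name is "scene" or "top" or "wrist"; returns the picture (420x560x3 uint8, red, green, blue); there is no depth.
- calibration(name): a dict with "fx", "fy", "cx", "cy" (pixels), "cam_to_world" (4x4, takes a point from camera to world coordinates); the wrist camera has in their place "hand_eye" (4x4, takes a point from camera to tool coordinates, whose origin is the TCP and whose axes are the tool frame's). Camera axes: x right, y down, z forward; pixel columns grow to the right and rows downward; lengths in m; the calibration is good to about 2 mm. A picture is of the moment at which its call begins: read the wrist's pose just before it. calibration takes no time and is no camera call.
- finish_job(): hands the job in, once; it reports no verdict.
Trained networks look in the newest picture that a camera, given by its name, has taken for a name from the list of things; names that differ only in an ending like _2 or _b are one class to them, and where a whole thing is asked for, a point or a joint stands for the part that bears it (a point fixed in the world has none). Each returns a list of dicts, best first, with "conf" (0 to 1); they miss things now and then, are a little off and sometimes report something else, mostly with a low value. They report only what shows in the picture. A call takes as long as a camera call.
- search_frame(camera, thing): "at" ([x, y, z] in m, in the coordinates of the camera as it stood for that picture, good to about 4 mm: the middle of the surface that is visible of it).
- cut_out(camera, thing): "mask" (420x560 bool, what is visible of it).
- mark_of(camera, thing): "at" ([x, y, z] in m, in the coordinates of the camera as it stood for that picture, good to about 4 mm: a listed point, or the origin of a listed thing).
The state is a dict: "t": time; "q": joint angles; "dq": joint speeds; "effort": joint torques, N m; "tool_pos": TCP position; "tool_rot": TCP orientation; "contact_force": force on the tool from outside, world axes, zero at the start; "wrist_torque": the same for the moment, N m; "opening": finger opening in m.
Only numpy, scipy, OpenCV 4.12 (cv2) and the standard library are available. Lean on these libraries where they do the work, as an engineer would, in place of code of your own. Each camera call takes 0.05 s, during which the arm holds its last target. There are 200 camera calls.

## Working session

There is one attempt and no reset: what is moved stays moved. The work goes in short steps, Python scripts to look and compute and a tool call to move; the robot and the scene stay as the last step left them, time stands still between calls to the robot, and variables do not carry over. Pictures are saved under pics/ and viewed, about 8 in all and at most 12, crops included, and the job is handed in when it is done.

Besides the shell and the picture viewer there is one more tool, called after "Request:" by a JSON object that holds its "name" and its "arguments". arm_command: Moves the arm, as the interface text tells. Its arguments: {"type":"object","properties":{"plan":{"type":"array","items":{"type":"array","items":{"type":"array","items":{"type":"number"}}}},"squeeze":{"type":"number"}},"required":["plan"]}

```bash
mkdir -p pics
cat > h.py <<'E'
import numpy as np, cv2
from station import ctrl,get_image,calibration,finish_job,search_frame,cut_out,mark_of
from scipy.spatial.transform import Rotation as R
def T_tool():
    o=ctrl.get_obs(); T=np.eye(4); T[:3,:3]=R.from_rotvec(o['tool_rot']).as_matrix(); T[:3,3]=o['tool_pos']; return T
def c2w(cam):
    c=calibration(cam)
    return c['cam_to_world'] if 'cam_to_world' in c else T_tool()@c['hand_eye']
def snap(cam,name):
    im=get_image(cam); cv2.imwrite(f'pics/{name}.png',cv2.cvtColor(im,cv2.COLOR_RGB2BGR)); return im
def mark(cam,thing,f=mark_of):
    M=np.array(c2w(cam)); return [(np.round((M@np.r_[d['at'],1])[:3],4).tolist(),round(d['conf'],2)) for d in f(cam,thing)[:2]]
E
python3 - <<'E'
from h import *
a=snap('scene','s0'); b=snap('top','t0')
for cam in('scene','top'):
    for n in ['jig','table_axis','lever_pad','lever_rim','pin_place','red_ring','white_ring','punch_top','lidded_pot','bamboo_cup','mallet','spare_base']: print(cam,n,mark(cam,n))
o=ctrl.get_obs(); print(o); print(T_tool().round(3))
E
```

```text
scene jig [([0.6262, 0.0794, 0.0014], 0.59)]
scene table_axis [([0.6323, 0.0761, 0.0396], 0.87)]
scene lever_pad [([0.4713, 0.0679, 0.091], 0.85)]
scene lever_rim []
scene pin_place [([0.5384, 0.0706, 0.0411], 0.84)]
scene red_ring [([0.5488, 0.1149, 0.0432], 0.37)]
scene white_ring []
scene punch_top [([0.6911, 0.0823, 0.1965], 0.49), ([0.4721, 0.0669, 0.1092], 0.35)]
scene lidded_pot [([0.6887, -0.1185, -0.0002], 0.78), ([0.4715, 0.0675, 0.1046], 0.27)]
scene bamboo_cup [([0.6521, 0.2836, 0.0015], 0.71)]
scene mallet [([0.4579, 0.2859, -0.0029], 0.59), ([0.6332, 0.0773, 0.0417], 0.48)]
scene spare_base [([0.5234, -0.1504, 0.0037], 0.7)]
top jig [([0.6289, 0.0751, 0.0019], 0.73), ([0.6859, -0.1202, 0.003], 0.48)]
top table_axis [([0.6269, 0.074, 0.0418], 0.69), ([0.3764, 0.5407, -0.0006], 0.55)]
top lever_pad [([0.4739, 0.0673, 0.0878], 0.9)]
top lever_rim [([0.4738, 0.0642, 0.1083], 0.74), ([0.5225, -0.1543, 0.0004], 0.19)]
top pin_place [([0.5378, 0.0672, 0.0402], 0.65)]
top red_ring [([0.5514, 0.1151, 0.042], 0.43), ([0.6827, -0.1235, 0.0039], 0.2)]
top white_ring [([0.5562, 0.02
[... 427 characters left out ...]
        1.47599671e+00, -1.18995257e-01]), 'dq': array([-3.66026825e-04,  8.61044426e-04,  7.18267113e-04, -1.13058697e-04,
       -6.98152546e-05,  1.23728450e-03]), 'effort': array([ 6.72659080e-04, -3.93677616e+01, -3.70455086e+01, -6.42429768e-05,
        5.18218476e-04, -7.59991963e-07]), 'tool_pos': array([ 0.18697712, -0.59635186,  0.23128223]), 'tool_rot': array([ 2.05785615,  0.31505543, -2.05780306]), 'contact_force': array([ 0.17191833, -0.52138436,  0.23861865]), 'wrist_torque': array([-0.01519868, -0.04988291, -0.01354162]), 'opening': 0.08560870339268768}
[[ 0.     0.299 -0.954  0.187]
 [ 0.    -0.954 -0.299 -0.596]
 [-1.    -0.    -0.     0.231]
 [ 0.     0.     0.     1.   ]]
```

Run:
```python
import cv2,numpy as np
a=cv2.imread('pics/s0.png');b=cv2.imread('pics/t0.png')
cv2.imwrite('pics/c0.png',cv2.resize(np.hstack([a,b]),(800,300),interpolation=cv2.INTER_AREA))
```

```text
(no output)
```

View pics/c0.png

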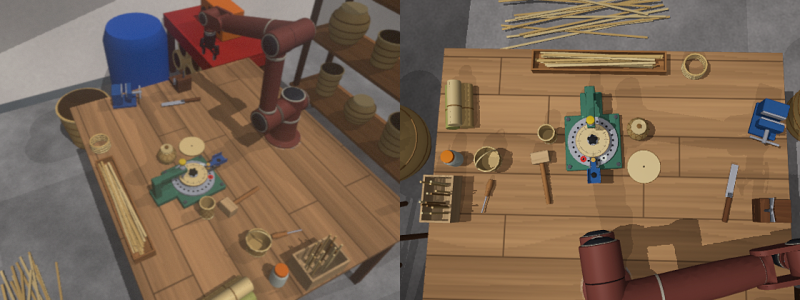

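Request:
{"name": "arm_command", "arguments": {"plan": [[[0,-0.0304,-0.0262,0,0,0,0],[0,-0.0304,-0.0262,0,0,0,0],[0,-0.0304,-0.0262,0,0,0,0],[0,-0.0304,-0.0262,0,0,0,0],[0,-0.0304,-0.0262,0,0,0,0],[0,-0.0304,-0.0262,0,0,0,0],[0,-0.0304,-0.0262,0,0,0,0],[0,-0.0304,-0.0262,0,0,0,0],[0,-0.0304,-0.0262,0,0,0,0],[0,-0.0304,-0.0262,0,0,0,0],[0,-0.0304,-0.0262,0,0,0,0],[0,-0.0304,-0.0262,0,0,0,0],[0,-0.0304,-0.0262,0,0,0,0],[0,-0.0304,-0.0262,0,0,0,0],[0,-0.0304,-0.0262,0,0,0,0],[0,-0.0304,-0.0262,0,0,0,0],[0,-0.0304,-0.0262,0,0,0,0],[0,0,0,5,0,0,0],[0,0,0,5,0,0,0],[0,0,0,5,0,0,0]]]}}

```text
t: 2.97
tool_pos: [0.4674, 0.0564, 0.2326]
tool_rot: [2.219, 0.031, -2.19]
contact_force: [0.3, 0.2, 0.4]
opening: 0.0002
```

```bash
cat >> h.py <<'E'
def togo(p):
    T=T_tool(); print('tool shift to',np.round(p,4),':',np.round(T[:3,:3].T@(np.array(p)-T[:3,3]),4))
def yawy():
    T=T_tool(); print('pos',T[:3,3].round(4),'yaw of tool y',np.degrees(np.arctan2(T[1,1],T[0,1])).round(1),'tilt',T[2,:3].round(3),'F',ctrl.get_obs()['contact_force'].round(1))
E
python3 - <<'E'
from h import *
yawy()
snap('wrist','w0')
for n in ['table_axis','lever_pad','lever_rim','pin_place','red_ring','white_ring','punch_top']: print(n,mark('wrist',n))
togo([0.473,0.0675,0.1])
E
```

```text
pos [0.4674 0.0564 0.2326] yaw of tool y -88.2 tilt [-1.     0.003 -0.013] F [0.3 0.2 0.4]
table_axis [([0.6286, 0.0737, 0.0398], 0.67)]
lever_pad [([0.4767, 0.0655, 0.0895], 0.94)]
lever_rim [([0.4779, 0.0637, 0.1088], 0.85), ([0.475, 0.0669, 0.091], 0.75)]
pin_place [([0.5388, 0.0706, 0.0432], 0.71)]
red_ring [([0.5458, 0.1147, 0.0442], 0.6)]
white_ring [([0.5562, 0.0272, 0.0445], 0.8)]
punch_top []
tool shift to [0.473  0.0675 0.1   ] : [ 0.1326 -0.0132 -0.0044]
```

View pics/w0.png

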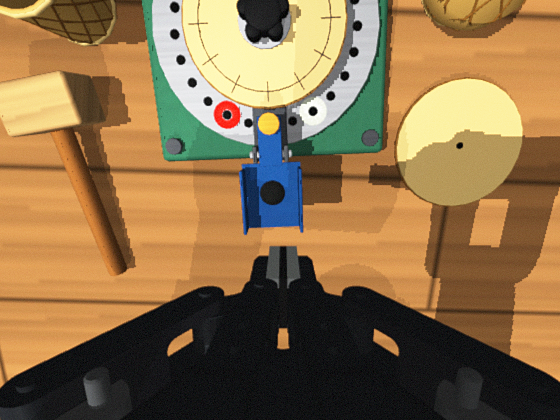

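Request:
{"name": "arm_command", "arguments": {"plan": [[[0.03,-0.0125,-0.006,0,0,0,0],[0.035,0,0,0,0,0,0],[0.035,0,0,0,0,0,0],[0.02,0,0,0,0,0,0],[0.004,0,0,0,0,0,0],[0,0,0,0,0,0,0]]]}}

```text
t: 3.87
tool_pos: [0.4782, 0.0653, 0.1086]
tool_rot: [2.229, 0.031, -2.178]
contact_force: [0.7, -1.1, 0.3]
opening: 0.0002
```

Run:
```python
from h import *
yawy(); togo([0.4745,0.0668,0.096])
```

```text
pos [0.4782 0.0653 0.1086] yaw of tool y -88.2 tilt [-1.     0.004 -0.023] F [ 0.7 -1.1  0.3]
tool shift to [0.4745 0.0668 0.096 ] : [ 0.0125 -0.0017  0.004 ]
```

Request:
{"name": "arm_command", "arguments": {"plan": [[[0.008,-0.0017,0.004,0,-1.3,0,0],[0.008,0,0,0,0,0,0],[0,0,0,0,0,0,0]]]}}

```text
t: 4.12
tool_pos: [0.476, 0.0665, 0.0946]
tool_rot: [2.207, 0.03, -2.2]
contact_force: [-0.5, 0.7, 0.5]
opening: -0.0001
```

Run:
```python
from h import *
yawy(); togo([0.4745,0.0668,0.0795])
```

```text
pos [0.476  0.0665 0.0946] yaw of tool y -88.2 tilt [-1.     0.004 -0.003] F [-0.5  0.7  0.5]
tool shift to [0.4745 0.0668 0.0795] : [ 0.0151 -0.0005  0.0016]
```

Request:
{"name": "arm_command", "arguments": {"plan": [[[0.008,0,0.001,1,0,0,0],[0.006,0,0,0,0,0,0],[0,0,0,0,0,0,0]]]}}

```text
t: 4.37
tool_pos: [0.4773, 0.0663, 0.0844]
tool_rot: [2.221, 0.009, -2.205]
contact_force: [-2.8, 0.4, 7.2]
opening: 0.0003
```

Run:
```python
from h import *
yawy(); print(mark('wrist','lever_pad'),mark('wrist','lever_rim'))
```

```text
pos [0.4773 0.0663 0.0844] yaw of tool y -89.3 tilt [-1.     0.004 -0.007] F [-2.8  0.4  7.2]
[([0.486, 0.0759, -0.0587], 0.94)] [([0.4876, 0.0745, -0.0387], 0.85), ([0.4847, 0.0777, -0.0565], 0.75)]
```

Request:
{"name": "arm_command", "arguments": {"plan": [[[0.006,0,0.001,-2,0,0,0],[0.001,0,0.001,0,0,0,0],[0,0,0,0,0,0,0]]]}}

```text
t: 4.72
tool_pos: [0.4777, 0.0664, 0.0838]
tool_rot: [2.206, 0.047, -2.184]
contact_force: [-6.2, -1.3, 8.1]
opening: 0.0
```

Run:
```python
from h import *
yawy()
```

```text
pos [0.4777 0.0664 0.0838] yaw of tool y -87.3 tilt [-1.     0.005 -0.01 ] F [-6.2 -1.3  8.1]
```

Request:
{"name": "arm_command", "arguments": {"plan": [[[0.006,0,0.003,0,-0.6,0,0],[0.006,0,0.003,0,0,0,0]]]}}

```text
t: 4.88
tool_pos: [0.4769, 0.0663, 0.078]
tool_rot: [2.208, 0.046, -2.183]
contact_force: [-0.8, 1.4, 11.6]
opening: 0.0002
```

Run:
```python
from h import *
yawy()
```

```text
pos [0.4769 0.0663 0.078 ] yaw of tool y -87.3 tilt [-1.     0.005 -0.011] F [-0.8  1.4 11.6]
```

Request:
{"name": "arm_command", "arguments": {"plan": [[[0.002,0,0.001,0,0,0,0],[0.002,-0.005,0.001,1,0,0,0],[0.002,-0.007,0.001,2,0,0,0],[0.002,-0.007,0.001,2.5,0,0,0]]]}}

```text
t: 5.22
tool_pos: [0.4768, 0.0833, 0.0788]
tool_rot: [-2.217, 0.07, 2.178]
contact_force: [-4.2, -2.9, 9.5]
opening: 0.0001
```

Run:
```python
from h import *
yawy()
M=T_tool()
snap('wrist','w1'); print(mark('wrist','lever_pad'),mark('wrist','pin_place'),mark('wrist','table_axis'))
```

```text
pos [0.4768 0.0833 0.0788] yaw of tool y -93.2 tilt [-1.     0.008 -0.018] F [-4.2 -2.9  9.5]
[] [] []
```

View pics/w1.png

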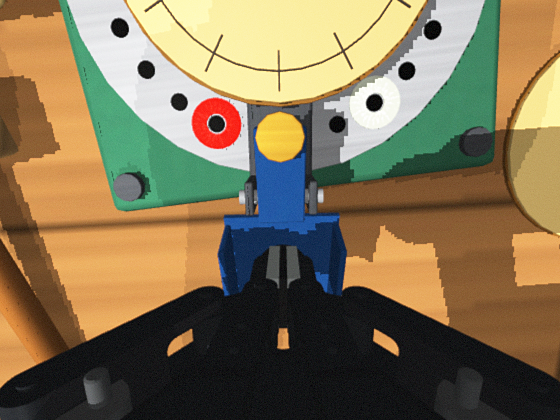

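Request:
{"name": "arm_command", "arguments": {"plan": [[[0.002,-0.0075,0.0015,2.7,-0.4,0,0],[0.002,-0.0075,0.0015,2.7,-0.4,0,0],[0.002,-0.0075,0.0015,2.7,-0.4,0,0]]]}}

```text
t: 5.67
tool_pos: [0.4793, 0.1062, 0.0802]
tool_rot: [-2.126, 0.222, 2.11]
contact_force: [-2.8, -2.1, 8.9]
opening: 0.0001
```

Run:
```python
from h import *
yawy(); p=T_tool()[:2,3]-[.629,.0745]; print(np.degrees(np.arctan2(p[1],p[0])),np.hypot(*p))
```

```text
pos [0.4793 0.1062 0.0802] yaw of tool y -101.6 tilt [-1.     0.006 -0.008] F [-2.8 -2.1  8.9]
168.03864988233573 0.1529762799713589
```

Request:
{"name": "arm_command", "arguments": {"plan": [[[0.003,-0.0075,0.001,2.6,-0.2,0,0],[0.003,-0.0075,0.001,2.6,-0.2,0,0],[0.0025,-0.0075,0.001,2.6,-0.2,0,0]]]}}

```text
t: 5.92
tool_pos: [0.4857, 0.1295, 0.0789]
tool_rot: [-2.038, 0.362, 2.032]
contact_force: [-4.4, -1.3, 10.4]
opening: -0.0001
```

Run:
```python
from h import *
yawy(); p=T_tool()[:2,3]-[.629,.0745]; print(np.degrees(np.arctan2(p[1],p[0])),np.hypot(*p))
M=T_tool()
snap('wrist','w2')
```

```text
pos [0.4857 0.1295 0.0789] yaw of tool y -109.9 tilt [-1.     0.004 -0.004] F [-4.4 -1.3 10.4]
159.0143418417043 0.1535280562645178
```

View pics/w2.png

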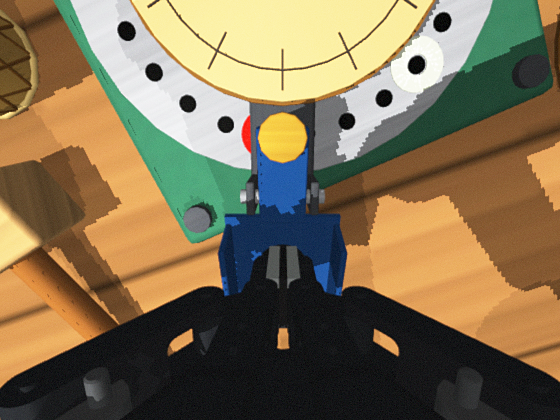

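Request:
{"name": "arm_command", "arguments": {"plan": [[[-0.006,0,0,0,0,0,0],[-0.006,0,0,0,0,0,0],[0,0,0,0,0,0,0]]]}}

```text
t: 6.22
tool_pos: [0.4888, 0.1319, 0.0945]
tool_rot: [-2.042, 0.359, 2.023]
contact_force: [1.1, 0.1, 0.8]
opening: 0.0002
```

Run:
```python
from h import *
yawy(); snap('wrist','w3'); print(mark('wrist','pin_place'),mark('wrist','lever_pad'),mark('wrist','lever_rim'),mark('wrist','red_ring'))
```

```text
pos [0.4888 0.1319 0.0945] yaw of tool y -110.0 tilt [-1.    -0.    -0.009] F [1.1 0.1 0.8]
[([0.5457, 0.1113, 0.042], 0.96)] [] [] []
```

Request:
{"name": "arm_command", "arguments": {"plan": [[[0.003,-0.004,0.002,0,-0.4,0,0],[0,-0.004,0.001,0,0,0,0],[0,-0.003,0,0,0,0,0],[0,-0.003,0,0,0,0,0]]]}}

```text
t: 6.8
tool_pos: [0.4876, 0.1454, 0.0868]
tool_rot: [-2.027, 0.363, 2.038]
contact_force: [-0.3, -2.2, 0.6]
opening: -0.0003
```

Run:
```python
from h import *
yawy(); snap('wrist','w4'); print(mark('wrist','pin_place'),mark('wrist','lever_pad'),mark('wrist','lever_rim'),mark('wrist','red_ring'))
```

```text
pos [0.4876 0.1454 0.0868] yaw of tool y -110.0 tilt [-1.     0.005  0.005] F [-0.3 -2.2  0.6]
[] [([0.4847, 0.1368, 0.0846], 0.73), ([0.4857, 0.1374, 0.0994], 0.45)] [([0.4828, 0.1351, 0.0982], 0.6)] []
```

View pics/w4.png

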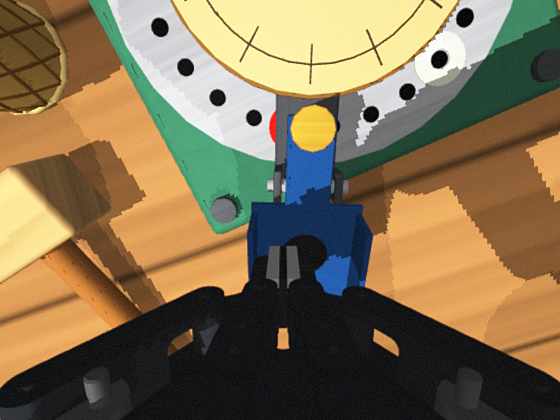

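Request:
{"name": "arm_command", "arguments": {"plan": [[[-0.003,-0.004,0,0.5,0,0,0],[-0.001,-0.004,0,1,0,0,0],[0,-0.004,0,1,0,0,0]]]}}

```text
t: 7.3
tool_pos: [0.4926, 0.1564, 0.0918]
tool_rot: [-2.0, 0.408, 2.008]
contact_force: [0.7, -2.3, -0.5]
opening: 0.0001
```

Run:
```python
from h import *
yawy(); snap('wrist','w5'); print(mark('wrist','lever_pad'),mark('wrist','lever_rim'))
```

```text
pos [0.4926 0.1564 0.0918] yaw of tool y -112.8 tilt [-1.     0.004  0.003] F [ 0.7 -2.3 -0.5]
[([0.4885, 0.1473, 0.0886], 0.8)] [([0.494, 0.146, 0.1065], 0.91)]
```

Request:
{"name": "arm_command", "arguments": {"plan": [[[0,-0.003,0,0,0,0,0],[0,-0.003,0,0,0,0,0]]]}}

```text
t: 7.62
tool_pos: [0.4938, 0.16, 0.0913]
tool_rot: [-2.002, 0.413, 2.015]
contact_force: [-4.1, -12.4, 5.3]
opening: 0.0
```

Run:
```python
from h import *
yawy(); snap('wrist','w6'); print(mark('wrist','lever_pad'),mark('wrist','lever_rim'))
```

```text
pos [0.4938 0.16   0.0913] yaw of tool y -112.7 tilt [-1.     0.011  0.004] F [ -4.1 -12.4   5.3]
[([0.4907, 0.1461, 0.086], 0.63)] [([0.493, 0.1453, 0.1056], 0.74)]
```

View pics/w6.png

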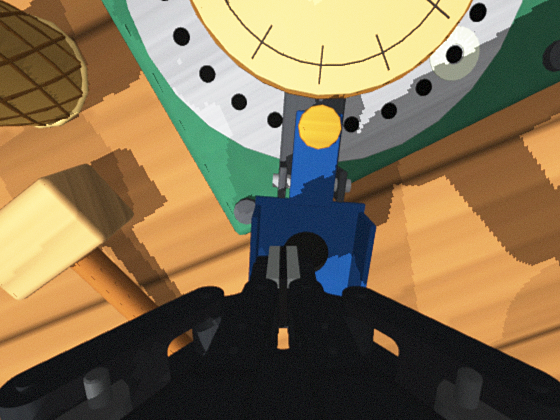

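Request:
{"name": "arm_command", "arguments": {"plan": [[[0,0.006,0,0,0,0,0],[-0.005,0.003,0,0,0,0,0],[-0.035,0,0,0,0,0,0],[-0.035,0,0,0,0,0,0],[-0.035,0,0,0,0,0,0],[-0.03,0,0,0,0,0,0],[0,0,0,0,0,0,0]]]}}

```text
t: 8.35
tool_pos: [0.488, 0.1531, 0.2345]
tool_rot: [-1.99, 0.41, 2.023]
contact_force: [0.3, 0.2, 0.7]
opening: -0.0
```

Run:
```python
from h import *
yawy(); snap('wrist','w7')
for n in ['lever_pad','lever_rim','pin_place','punch_top','table_axis']: print(n,mark('wrist',n))
togo([.6885,.079,.23])
```

```text
pos [0.488  0.1531 0.2345] yaw of tool y -112.7 tilt [-1.     0.01   0.014] F [0.3 0.2 0.7]
lever_pad [([0.4894, 0.1455, 0.0862], 0.81)]
lever_rim [([0.4913, 0.1465, 0.1003], 0.62), ([0.5518, 0.0283, 0.0398], 0.54)]
pin_place [([0.544, 0.1162, 0.0318], 0.78)]
punch_top []
table_axis [([0.6216, 0.069, 0.0261], 0.63)]
tool shift to [0.6885 0.079  0.23  ] : [-0.012  -0.0115 -0.2169]
```

View pics/w7.png

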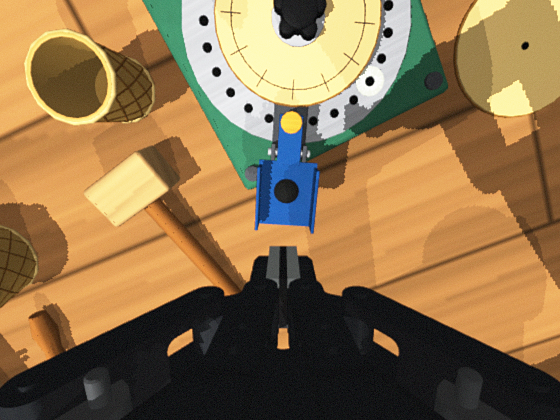

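Run:
```python
from h import *
for cam in('scene','top'):
    snap(cam,cam+'1')
    for n in ['lever_pad','lever_rim','pin_place','punch_top']: print(cam,n,mark(cam,n))
```

```text
scene lever_pad [([0.4905, 0.1491, 0.0927], 0.8)]
scene lever_rim [([0.4911, 0.1464, 0.1074], 0.54)]
scene pin_place [([0.5486, 0.1156, 0.0419], 0.95)]
scene punch_top [([0.691, 0.0807, 0.2019], 0.68), ([0.5325, 0.537, -0.001], 0.26)]
top lever_pad [([0.4916, 0.1468, 0.0902], 0.52)]
top lever_rim [([0.4922, 0.1469, 0.1097], 0.57), ([0.4905, 0.1465, 0.0916], 0.33)]
top pin_place [([0.5504, 0.1147, 0.0409], 0.81)]
top punch_top [([0.6861, 0.0763, 0.2005], 0.43)]
```

Request:
{"name": "arm_command", "arguments": {"plan": [[[-0.005,0,0,0,0.8,-0.6,0],[0,-0.002,-0.036,0,0,0,0],[0,-0.002,-0.036,0,0,0,0],[0,-0.002,-0.036,0,0,0,0],[0,-0.002,-0.036,0,0,0,0],[0,-0.002,-0.036,0,0,0,0],[0,-0.001,-0.034,0,0,0,0],[0,0,0,0,0,0,0]]]}}

```text
t: 9.82
tool_pos: [0.6931, 0.0779, 0.2309]
tool_rot: [-2.002, 0.401, 2.012]
contact_force: [-1.2, -0.4, -1.1]
opening: -0.0003
```

Run:
```python
from h import *
yawy(); togo([.6888,.078,.209])
```

```text
pos [0.6931 0.0779 0.2309] yaw of tool y -112.5 tilt [-1.     0.003  0.004] F [-1.2 -0.4 -1.1]
tool shift to [0.6888 0.078  0.209 ] : [0.0219 0.0015 0.0039]
```

Request:
{"name": "arm_command", "arguments": {"plan": [[[0.012,0.0015,0.004,0,0,0,0],[0.009,0,0,0,0,0,0],[0,0,0,0,0,0,0]]]}}

```text
t: 10.07
tool_pos: [0.6891, 0.0774, 0.2084]
tool_rot: [-2.002, 0.401, 2.01]
contact_force: [-0.2, -0.2, 0.7]
opening: 0.0002
```

Run:
```python
from h import *
yawy(); togo([.6888,.078,.19]); snap('scene','s2')
im=cv2.imread('pics/s2.png'); c=calibration('scene'); p=np.linalg.inv(c['cam_to_world'])@[.6888,.078,.2,1]
u,v=int(c['fx']*p[0]/p[2]+c['cx']),int(c['fy']*p[1]/p[2]+c['cy']); print(u,v)
cv2.imwrite('pics/s2c.png',cv2.resize(im[max(v-60,0):v+60,max(u-80,0):u+80],(640,480),interpolation=cv2.INTER_CUBIC))
```

```text
pos [0.6891 0.0774 0.2084] yaw of tool y -112.6 tilt [-1.     0.002  0.004] F [-0.2 -0.2  0.7]
tool shift to [0.6888 0.078  0.19  ] : [ 0.0184 -0.0005  0.0005]
254 224
```

View pics/s2c.png

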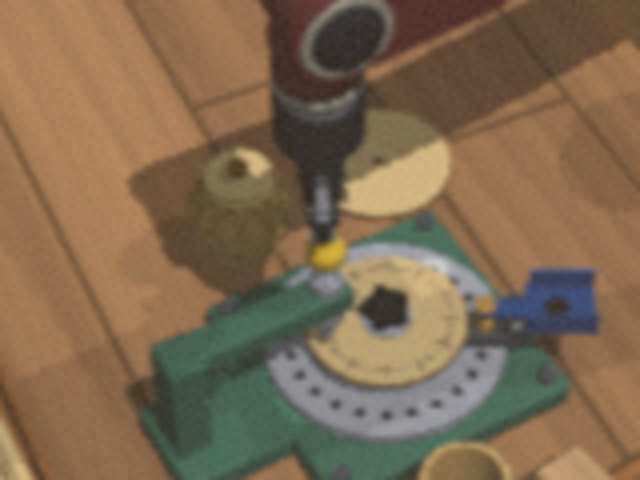

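Request:
{"name": "arm_command", "arguments": {"plan": [[[0.007,0,0,0,0,0,0],[0.007,0,0,0,0,0,0],[0.006,0,0,0,0,0,0]]]}}

```text
t: 10.37
tool_pos: [0.6888, 0.0782, 0.1936]
tool_rot: [-2.012, 0.4, 2.003]
contact_force: [-2.1, -2.3, 7.7]
opening: -0.0
```

Run:
```python
from h import *
yawy()
```

```text
pos [0.6888 0.0782 0.1936] yaw of tool y -112.4 tilt [-1.     0.001 -0.004] F [-2.1 -2.3  7.7]
```

Depth 9.4 mm, 7.7 N; press on to the stop.

Request:
{"name": "arm_command", "arguments": {"plan": [[[0.005,0,0,0,0,0,0],[0.005,0,0,0,0,0,0],[0.005,0,0,0,0,0,0]]]}}

```text
t: 10.62
tool_pos: [0.689, 0.0782, 0.191]
tool_rot: [-2.021, 0.4, 1.997]
contact_force: [-7.3, -0.7, 16.1]
opening: -0.0001
```

Run:
```python
from h import *
yawy()
```

```text
pos [0.689  0.0782 0.191 ] yaw of tool y -112.3 tilt [-1.     0.001 -0.012] F [-7.3 -0.7 16.1]
```

16 N exceeds the 9 N spring force, at z = 0.191, which is the 12 mm stop. I'll hold two more rows, then lift.

Request:
{"name": "arm_command", "arguments": {"plan": [[[0.004,0,0,0,0,0,0],[0.004,0,0,0,0,0,0],[-0.01,0,0,0,0,0,0],[-0.02,0,0,0,0,0,0],[-0.03,0,0,0,0,0,0],[-0.03,0,0,0,0,0,0],[0,0,0,0,0,0,0],[0,0,0,0,0,0,0]]]}}

```text
t: 11.28
tool_pos: [0.6849, 0.0812, 0.2879]
tool_rot: [-2.033, 0.396, 1.99]
contact_force: [0.3, 0.7, -1.2]
opening: 0.0003
```

Run:
```python
from h import *
yawy()
for cam in('scene','top'):
    snap(cam,cam+'3')
    for n in ['lever_pad','lever_rim','pin_place','punch_top','red_ring','lidded_pot','mallet','bamboo_cup']: print(cam,n,mark(cam,n)[:1])
im=cv2.imread('pics/scene3.png'); cv2.imwrite('pics/s3c.png',cv2.resize(im[164:284,174:334],(640,480),interpolation=cv2.INTER_CUBIC))
```

```text
pos [0.6849 0.0812 0.2879] yaw of tool y -112.1 tilt [-1.    -0.001 -0.021] F [ 0.3  0.7 -1.2]
scene lever_pad [([0.4894, 0.1486, 0.0929], 0.79)]
scene lever_rim [([0.4873, 0.1473, 0.1077], 0.85)]
scene pin_place [([0.5483, 0.1156, 0.0416], 0.6)]
scene punch_top [([0.6922, 0.086, 0.2032], 0.62)]
scene red_ring []
scene lidded_pot [([0.688, -0.1219, 0.0018], 0.57)]
scene mallet [([0.4583, 0.2861, -0.0053], 0.89)]
scene bamboo_cup [([0.6546, 0.2864, 0.0038], 0.89)]
top lever_pad []
top lever_rim []
top pin_place []
top punch_top [([0.688, 0.0789, 0.2017], 0.5)]
top red_ring []
top lidded_pot [([0.6848, -0.1214, 0.0053], 0.76)]
top mallet [([0.458, 0.2912, -0.0087], 0.84)]
top bamboo_cup [([0.6576, 0.2761, 0.0012], 0.78)]
```

View pics/s3c.png

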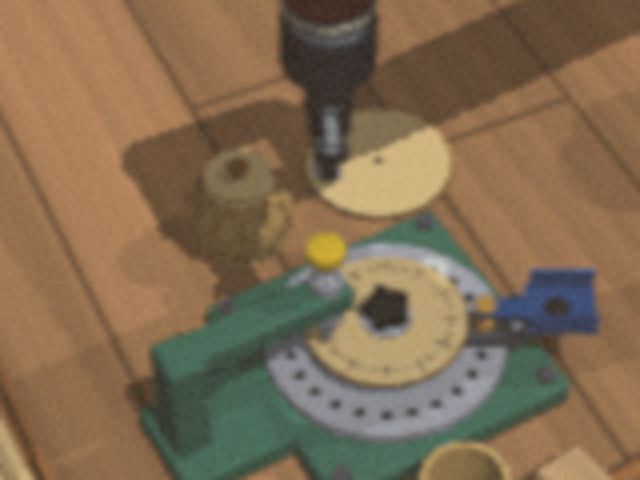

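The picture shows the punch knob back up at (326,250), the lever up and unmoved at (565,300), and the gripper clear of everything.

```bash
python3 -c "
from station import finish_job; print(finish_job())"
```

```text
the job is handed in; nothing more can be done
None
```

The job is done and handed in at about 12 s on the robot clock; `finish_job` gave no verdict. I pressed the lever dome 10–12 mm and swung the table about 24° clockwise. I then let the pin ride on the plate and pushed the lever flange on until the pin dropped in. With the table locked, I pressed the punch to its stop and lifted clear.

**Pin in the red hole:**
- The side force on the flange jumped from 2 to 12 N, so the table is locked.
- The dome is back at about 90–93 mm (82 mm would mean the pin was still riding on the plate).
- The picture shows three holes between the white ring and the pin, which puts the pin at the red hole.
- The pin reads (0.548–0.550, 0.115), against the red ring's earlier (0.546–0.551, 0.115).

**Punch:** the tool reached z = 0.191, 12 mm down, with 16 N on it, well above the 9 N spring force. Afterwards the knob's top read 0.202–0.203, so it sprang back up.

**Bystanders:** the pot, mallet and cup read within about 7 mm of where they started. I did not re-measure the spare base, basket, knife or awl, but nothing I did went near them.

**Checks that disagreed or were missing:**
- One wrist view gave heights 10–16 mm too low. I set it aside because the scene and top cameras agreed with each other.
- In the last pictures, red_ring was not found by either camera, because the lever and pin hide it. The top camera also lost the lever and pin under the arm. The final lever and pin readings come from the scene camera alone.

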